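File the clipboard in the leaning rack

TASK

The stapler has been left lying on top of the file rack, across its one free slot: set it down, standing on its base, in the shallow white tray. Then take the clipboard out of its upright holder and slide it, foot first and clip up, into that narrow leaning slot until its foot is fully home on the slot's floor; a spring in the slot resists and too little of it stands out in the end to keep hold of, so let go and push it down the rest of the way, firmly but without ramming it. Drop nothing and leave the pen cup, the rubber stamp and the card box where they are.

Things in the scene. Friction and masses are not known exactly. Their poses are not given: they have to be found in the camera images.
- slot_mouth (a point): Centre of the narrow slot's mouth, 130 mm above the table, 111 mm from the floor along the slot.
- slot_spring (a point): Crest of the bowed leaf spring, 40 mm wide, that stands 8 mm out of the slot's rear wall at mid-length, 12 to 72 mm above the slot's floor. Pushing the clipboard past it takes about 5 to 12 N along the slot; its friction holds the clipboard at whatever depth it is let go.
- rack: Fixed grey steel file rack, 190 (x) x 134 (y) x 130 mm high; origin: centre of underside, z up. Four 6 mm sheets lean 30 degrees from vertical, tops towards the rack's -x, upper edges all 130 mm above the table. They form three slots along y: two 30 mm wide, full of files (4 to 10 mm below the edges), and the narrow free one between them. Side walls 118 mm high.
- slot: The narrow free slot of the rack, 13 mm wide (its x), 122 mm long (its y), 111 mm deep (its z). Origin: centre of its floor, 34 mm above the table. z points up along the leaning slot, 30 degrees from vertical, out through the mouth; x is normal to the walls, towards the rear wall. The clipboard ends against the front (-x) wall, its mid-plane about 2.5 mm from the slot's.
- stapler: Black desk stapler in one rigid piece, 140 mm long (its x), 36 mm wide (y), 54 mm high, 0.25 to 0.5 kg. Origin: centre of its underside, z up. Its upper arm is 32 mm wide, from about 34 to 50 mm above the origin at mid-length; grasp it there across the width. It starts on top of the rack (underside 130 mm above the table), lying roughly along the rack's x across the slots.
- tray: White shallow open tray, fixed, 240 (x) x 170 (y) x 30 mm high, walls and floor about 4 mm thick. Origin: centre of its underside. Empty at the start.
- holder: Grey upright holder, fixed: foot plate 100 x 150 mm and 8 mm thick, with two vertical sheets that reach 53 mm above the table and leave a vertical slot 13 mm wide (x) and 120 mm long (y) over the plate. Origin: centre of the underside.
- clipboard: Brown hardboard clipboard, 8 mm thick (x), 110 mm wide (y), 130 mm tall (z), 0.2 to 0.33 kg, same on both faces. Origin: centre of its foot edge; z points to the clip. The steel clip, 14 mm thick in all, 70 mm wide, covers the top 16 mm: grip it there, it does not enter the slot. Starts upright in the holder, foot 8 mm above the table, with up to 5 mm play.
- clipboard_top (a point): Centre of the clipboard's top edge, 130 mm above its origin along its z. When the clipboard is fully home it stands only 19 mm out of the slot mouth, too little for the fingers beside the rack edges: press on it from above, along the slot.
- pen_cup: Dark steel pen cup, 72 mm across, 90 mm high, loose; bystander. Origin: centre of its underside.
- stamp: Wooden rubber stamp with a turned handle, 48 mm across, 74 mm high, loose; bystander. Origin: centre of its underside.
- card_box: Cardboard index-card box with lid, 79 x 114 x 70 mm, loose; bystander. Origin: centre of its underside.
There are look-alikes about, which are no part of the job. What is meant by the clipboard is not blue or turquoise, and is the larger of those in its own colour.

How it is judged:
On the way, in this order (a step that is already met when the one before it is completed fails the run):
1. the stapler stands in the tray, let go (x of stapler in the frame of tray between -0.105 and 0.105 m and y of stapler in the frame of tray between -0.075 and 0.075 m and z of stapler in the frame of tray below 0.012 m and angle between stapler's own z axis and vertical below 0.15 rad and contact force between the fingers and stapler below 0.2 N and linear speed of stapler below 0.03 m/s), for 0.2 s.
2. the clipboard is fully home in the narrow slot (x of clipboard in the frame of slot between -0.006 and 0.006 m and y of clipboard in the frame of slot between -0.009 and 0.009 m and z of clipboard in the frame of slot below 0.004 m and angle between the z axis of clipboard and the z axis of slot, either way round below 0.08 rad), for 0.2 s.
At the end, for the whole second after the job is handed in: Stapler on its base (0.15 rad) on the tray floor, centre inside the walls; clipboard in the narrow slot, foot within 4 mm of its floor, 6 mm of its mid-plane, 9 mm of its middle lengthwise, leaning with it within 0.08 rad; both released and at rest (all of step 1 and all of step 2 and contact force between the fingers and clipboard below 0.2 N and linear speed of clipboard below 0.03 m/s); the robot touches nothing.
It fails at once if the stapler is dropped or thrown (over 0.8 m/s out of the fingers) (linear speed of stapler above 0.8 m/s and contact force between the fingers and stapler below 0.1 N).
It fails at once if the clipboard is dropped or thrown (over 0.8 m/s out of the fingers) (linear speed of clipboard above 0.8 m/s and contact force between the fingers and clipboard below 0.1 N).
It fails at once if the clipboard is rammed into the rack (over 60 N) (contact force between clipboard and rack above 60 N).
It fails at once if the pen cup, rubber stamp or card box is moved by more than 30 mm (distance of any of pen_cup, stamp, card_box from where it was at the start of the episode above 0.03 m).
It also fails if it takes over 72 s, if anything falls off the work surface, if the arm or the gripper's body presses on something with over 40 N, if the wrist force passes 120 N, or if a joint passes its speed limit or range.

ROBOT

A 6-joint arm with a two-finger parallel gripper is mounted at the origin on the work surface. World frame = base frame: x ahead of the robot, y to its left, z up, the work surface at z = 0. Lengths are in m, angles in rad, forces in N, time in s.
With the tool pointing down it reaches from about 0.35 to 0.85 m from the base axis. Payload 8.1 kg.
Tool frame: the origin (TCP) lies between the finger pads; the fingertips stand 25 mm ahead of it and the grasp point (between the pads) lies 6 mm ahead of it; z points along the fingers, y is the line along which they close (so a half turn about z gives the same grasp; the last joint's range is limited). The gripper opens to 93 mm and grips with 3 to 60 N. Pads are 15 mm wide; open, the fingers measure 128 mm over their backs; the gripper's body (75 mm by 188 mm) begins 65 mm behind the grasp point.
Start: joints at [-1.36, 0.13, 1.488, -0, 1.523, -0.085], TCP at [0.175, -0.574, 0.244] pointing down, gripper open.
Joint ranges: [-2.96, 2.96], [-0.89, 2.26], [0.02, 2.5], [-1.34, 4.48], [0, 2.73], [-2.66, 2.66]. Speed limits (rad/s): [2.39, 2.39, 2.79, 3.14, 3.14, 3.14].

INTERFACE

Orientations are given as a rotation vector (axis times angle).
In Python, from plant import robot gives the robot as it stands.
- The arm moves only by the tool arm_command, never from a script. Its argument "increments" is text: rows parted by semicolons, each of 5 numbers parted by spaces: the closure, from 0 (fully open) to 1 (shut), then the shift along the tool's x, y, z in mm, then the turn about the tool's z in rad. A call has 1 to 5 rows; each row is the pose to reach, as a shift and turn from the pose commanded when the call began, along the tool's axes at that moment; what a row does not reach only later rows make up. A row lasts 1/10 s, in which the tool goes at most 50 mm and 8.59 degrees, less where a joint would pass 70% of its speed; a pose out of reach is approached as far as the arm can. A call with a gripper value outside its range is refused whole. The fingers move at their own pace and stop on an object; "grip_force" is the grip in N (left out, the last holds). Time passes only in rows, so rows that repeat a pose let the fingers close. It gives the time, the measured TCP pose, the force, the opening and the grip force at its end, in the units of the state.
- robot.read_state(): the state, without advancing time (a new reading comes with each control period).
- robot.read_camera(name): name is "scene" or "top" or "wrist"; returns the picture (420x560x3 uint8, blue, green, red); there is no depth.
- robot.camera_model(name): a dict with "fx", "fy", "cx", "cy" (pixels), "eye" and "rotation" of the camera in the world. Camera axes: x right, y down, z forward; pixel columns grow to the right and rows downward; lengths in m; the calibration is good to about 2 mm. A picture is of the moment at which its call begins: read the wrist's pose just before it. camera_model takes no time and is no camera call; for the wrist camera it gives the pose at the moment of the call.
- robot.close_job(): hands the job in; it is judged then, once.
The state is a dict: "t": time; "q": joint angles; "dq": joint speeds; "joint_torque": joint torques, N m; "tool_pos": TCP position; "orientation": TCP orientation; "force": force on the tool from outside, world axes, zero at the start; "wrist_torque": the same for the moment, N m; "opening": finger opening in m; "gripper_force": force on a finger pad.
Only numpy, scipy, OpenCV 4.12 (cv2) and the standard library are available. Lean on these libraries where they do the work, as an engineer would, in place of code of your own. Each camera call takes 0.05 s, during which the arm holds its last target. There are 200 camera calls.

## Working session

There is one attempt and no reset: what is moved stays moved. The work goes in short steps, Python scripts to look and compute and a tool call to move; the robot and the scene stay as the last step left them, time stands still between calls to the robot, and variables do not carry over. Pictures are saved under pics/ and viewed, at most 10 in all, crops included, and the job is handed in when it is done.

Besides the shell and the picture viewer there is one more tool, called after "Emit:" in YAML: its name, and indented under it one key for each argument. arm_command: Moves the arm, as the interface text tells. Its arguments: {"type":"object","properties":{"increments":{"type":"string"},"grip_force":{"type":"number"}},"required":["increments"]}

```bash
mkdir -p pics
python3 - <<'E'
from plant import robot
import cv2,numpy as np
np.set_printoptions(precision=4,suppress=True)
for n in ("scene","top"):
    cv2.imwrite(f"pics/{n}0.png",robot.read_camera(n)); m=robot.camera_model(n); print(n,m)
s=robot.read_state();print(s["t"],s["tool_pos"],s["orientation"])
E
```

```text
scene {'fx': 527.3352344675667, 'fy': 527.3352344675667, 'cx': 285.3450314816238, 'cy': 208.69590763047808, 'eye': array([ 1.3552, -0.7311,  1.0566]), 'rotation': array([-2.1205, -0.9404,  0.4298])}
top {'fx': 385.0059215380506, 'fy': 385.0059215380506, 'cx': 283.95639631194985, 'cy': 206.7774712712191, 'eye': array([0.4328, 0.0054, 1.1479]), 'rotation': array([-2.126 ,  2.1734, -0.1115])}
0.1 [ 0.1748 -0.5735  0.2427] [-3.1056 -0.4627  0.0002]
```

View pics/scene0.png

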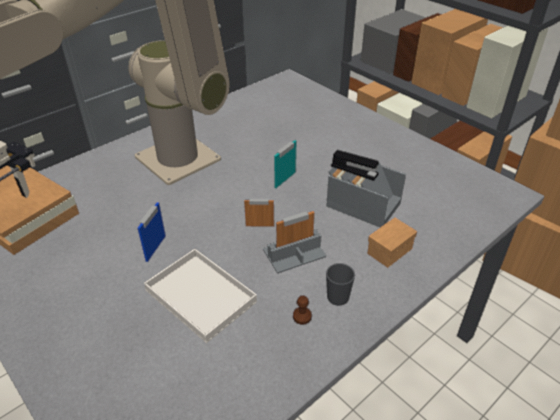

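View pics/top0.png

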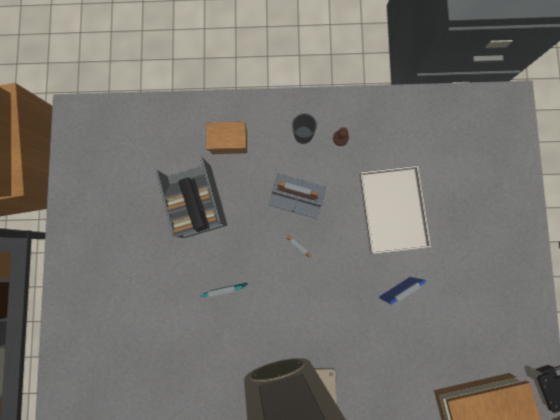

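Candidates: brown in the holder (scene 295,230 / top 297,189), smaller brown free-standing (259,212 / 298,245), turquoise (285,163), blue (152,232). By description it is the brown one in the holder. I'll check that in an enlarged crop.

Run:
```python
import cv2,numpy as np
t=cv2.imread("pics/top0.png"); s=cv2.imread("pics/scene0.png")
a=cv2.resize(t[150:246,150:246],None,fx=6,fy=6,interpolation=cv2.INTER_CUBIC)
cv2.imwrite("pics/c1.png",a)
b=cv2.resize(s[140:275,235:415],None,fx=4.4,fy=4.4,interpolation=cv2.INTER_CUBIC)
cv2.imwrite("pics/c2.png",b)
c=cv2.resize(t[160:260,262:340],None,fx=6,fy=6,interpolation=cv2.INTER_CUBIC)
cv2.imwrite("pics/c3.png",c)
```

```text
(no output)
```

View pics/c1.png

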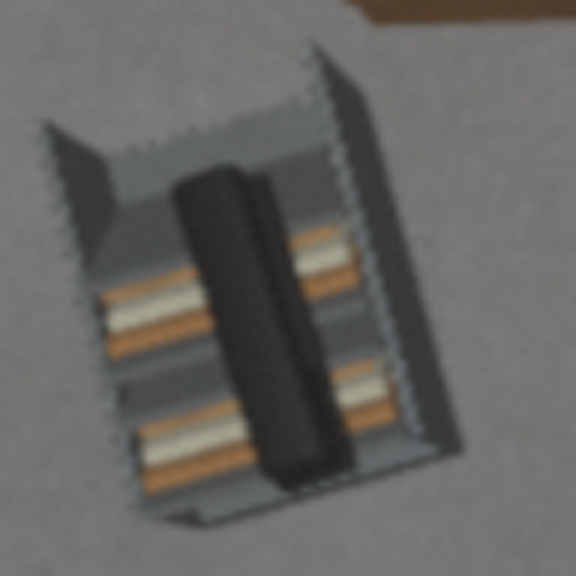

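View pics/c2.png

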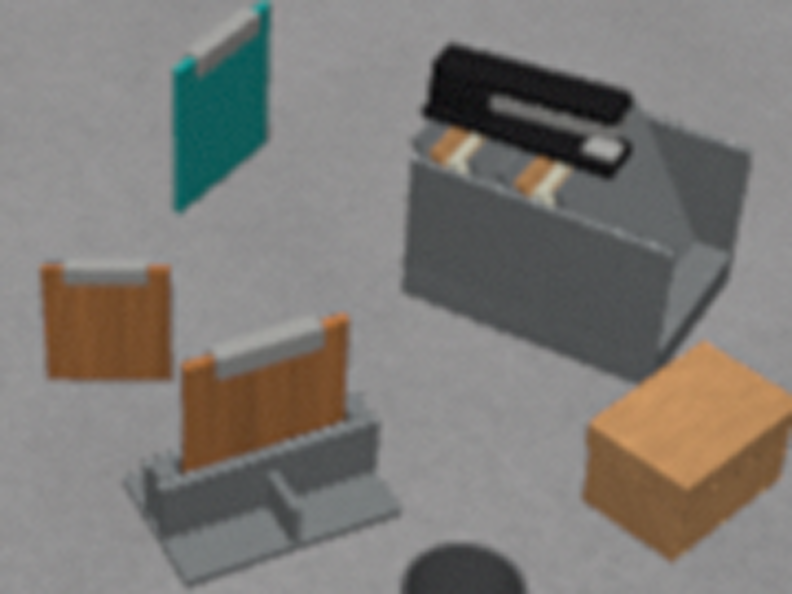

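View pics/c3.png

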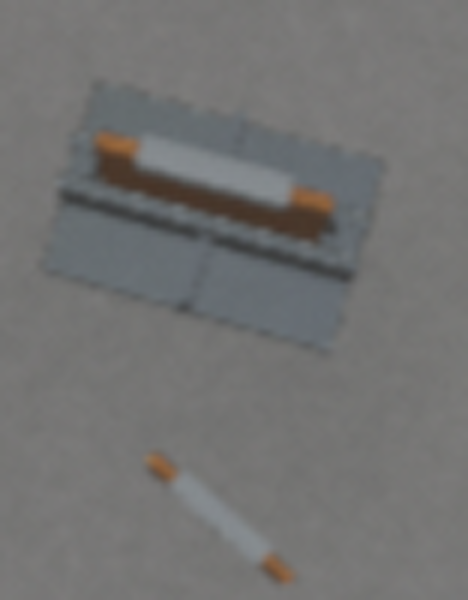

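c2 and c3 show the larger brown clipboard in the holder, with its clip centre at c3 (215,172), i.e. top (297.8,188.7). c1 shows the stapler arm's top running from (208,175) to (300,475), i.e. top (184.7,179.2) to (200,229.2). The smaller brown board stands free at (298,245).

The moves only turn about the tool's z, so I can't tilt the tool. The board goes in vertically at the mouth, then leans over under finger control.

```bash
cat > h.py <<'E'
from plant import robot
import numpy as np, cv2
from scipy.spatial.transform import Rotation as R
np.set_printoptions(precision=4,suppress=True)
def p2w(m,px,z):
    r=m["rotation"]; Rm=R.from_rotvec(r).as_matrix() if np.size(r)==3 else np.array(r)
    d=Rm@np.array([(px[0]-m["cx"])/m["fx"],(px[1]-m["cy"])/m["fy"],1]); e=np.array(m["eye"])
    return e+d*(z-e[2])/d[2]
def w2p(m,P):
    c=R.from_rotvec(m["rotation"]).as_matrix().T@(np.array(P)-m["eye"]); return np.array([m["fx"]*c[0]/c[2]+m["cx"],m["fy"]*c[1]/c[2]+m["cy"]])
def go(target,yaw_close=None):
    """shift (mm) in tool axes and turn (rad) so tool y line gets world angle yaw_close (mod pi)"""
    s=robot.read_state(); M=R.from_rotvec(s["orientation"]).as_matrix()
    sh=M.T@(np.array(target)-s["tool_pos"])*1000
    out=[np.round(sh,1)]
    if yaw_close is not None:
        cur=np.arctan2(M[1,1],M[0,1]); d=(yaw_close-cur+np.pi/2)%np.pi-np.pi/2
        out.append(("turn",round(-d,3),"q6",s["q"][5],"axis z",M[:,2]))
    print(s["t"],"tcp",s["tool_pos"],"shift",*out)
E
python3 - <<'E'
from h import *
m=robot.camera_model("top")
P=lambda p,z:p2w(m,p,z)
a,b=P((184.7,179.2),.18),P((200,229.2),.18); print("stapler",a,b,(a+b)/2,np.linalg.norm(a-b),"yaw",np.degrees(np.arctan2(*(a-b)[[1,0]])))
c=P((297.8,188.7),.138);l,r=P((262+97/6,160+143/6),.138),P((262+332/6,160+202/6),.138);print("clip",c,(l+r)/2,np.linalg.norm(l-r),"ydir yaw",np.degrees(np.arctan2(*(l-r)[[1,0]])))
for q in [(361,173),(417,167),(429,247),(372,253)]: print("tray",P(q,.03))
q=lambda x,y:P((150+x/6,150+y/6),.12)
f1,f2=q(140,440),q(385,365);print("files ydir",np.degrees(np.arctan2(*(f1-f2)[[1,0]])),q(270,400))
st=((a+b)/2)
M=R.from_rotvec(robot.read_state()["orientation"]).as_matrix();print(M)
E
```

```text
stapler [0.6289 0.2754 0.18  ] [0.4995 0.2352 0.18  ] [0.5642 0.2553 0.18  ] 0.13551024488288024 yaw 17.26337055289072
clip [ 0.6043 -0.0151  0.138 ] [ 0.6042 -0.0148  0.138 ] 0.10728349588536515 ydir yaw 74.33187678573256
tray [ 0.665  -0.2045  0.03  ]
tray [ 0.6789 -0.3694  0.03  ]
tray [ 0.4442 -0.389   0.03  ]
tray [ 0.4306 -0.2254  0.03  ]
files ydir 105.8602317511166 [0.5378 0.2632 0.12  ]
[[ 0.9566  0.2915 -0.0004]
 [ 0.2915 -0.9566  0.0017]
 [ 0.0001 -0.0017 -1.    ]]
```

```bash
python3 -c "
from h import *
go([.45,-.3,.33],np.radians(107.2))
go([.5,.0,.33],np.radians(107.2))
go([.5642,.2553,.27],np.radians(107.2))"
```

```text
0.1 tcp [ 0.1748 -0.5735  0.2427] shift [ 343.  -181.5  -87. ] ('turn', np.float64(-0.004), 'q6', np.float64(-0.08541577105937283), 'axis z', array([-0.0004,  0.0017, -1.    ]))
0.1 tcp [ 0.1748 -0.5735  0.2427] shift [ 478.2 -453.9  -86.5] ('turn', np.float64(-0.004), 'q6', np.float64(-0.08541577105937283), 'axis z', array([-0.0004,  0.0017, -1.    ]))
0.1 tcp [ 0.1748 -0.5735  0.2427] shift [ 614.1 -679.3  -26.1] ('turn', np.float64(-0.004), 'q6', np.float64(-0.08541577105937283), 'axis z', array([-0.0004,  0.0017, -1.    ]))
```

Emit:
arm_command:
  increments: "0 43 -23 -11 0; 0 86 -45 -22 0; 0 129 -68 -33 0; 0 171 -91 -44 0; 0 171 -91 -44 0"
  grip_force: 25

```text
t: 0.6
tool_pos: [0.3159, -0.4339, 0.2895]
orientation: [3.105, 0.471, 0.004]
force: [-0.9, -1.0, 0.0]
opening: 0.0929
gripper_force: 0.0
```

Emit:
arm_command:
  increments: "0 43 -23 -11 0; 0 86 -45 -22 0; 0 129 -68 -33 0; 0 172 -91 -43 0; 0 172 -91 -43 0"

```text
t: 1.1
tool_pos: [0.4533, -0.2965, 0.3318]
orientation: [3.106, 0.472, 0.004]
force: [-0.4, -0.2, 0.6]
opening: 0.0931
gripper_force: 0.0
```

Emit:
arm_command:
  increments: "0 22 -45 0 0; 0 44 -90 0 0; 0 66 -135 0 0; 0 88 -180 0 0; 0 110 -225 0 0"

```text
t: 1.6
tool_pos: [0.4891, -0.0525, 0.3299]
orientation: [3.107, 0.461, -0.001]
force: [1.1, -0.1, -0.2]
opening: 0.0929
gripper_force: 0.0
```

Emit:
arm_command:
  increments: "0 25 -40 5 0; 0 50 -80 10 0; 0 75 -120 20 0; 0 100 -165 30 0; 0 100 -165 30 0"

```text
t: 2.1
tool_pos: [0.5366, 0.1375, 0.2976]
orientation: [-3.105, -0.469, 0.006]
force: [-0.4, 0.5, -0.5]
opening: 0.0933
gripper_force: 0.0
```

```bash
python3 -c "
from h import *
go([.5642,.2553,.29],np.radians(107.2))
m=robot.camera_model('wrist');print(m, w2p(m,[.5642,.2553,.18]))
cv2.imwrite('pics/w1.png',robot.read_camera('wrist'))"
```

```text
2.1 tcp [0.5366 0.1375 0.2976] shift [  61.2 -104.4    7.5] ('turn', np.float64(-0.0), 'q6', np.float64(1.42824206142543), 'axis z', array([-0.0042,  0.0007, -1.    ]))
{'fx': 319.44011310445774, 'fy': 319.44011310445774, 'cx': 281.528474594244, 'cy': 210.32802795853723, 'eye': array([0.6152, 0.1606, 0.4384]), 'rotation': array([ 2.3232, -1.714 , -0.2617])} [148.3944 138.1484]
```

View pics/w1.png

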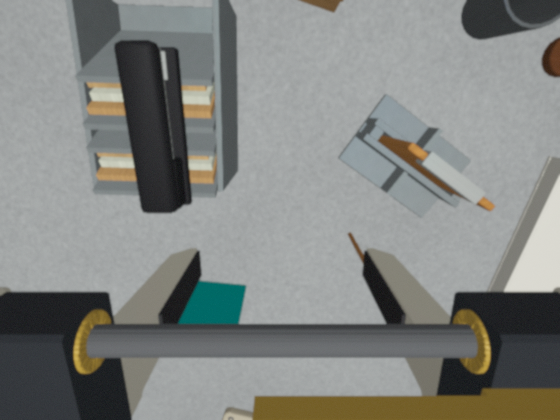

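w1 shows the stapler arm's top from (140,43) to (161,212), and the clip at about (412,148) to (492,207). Both agree with the top view.

```bash
python3 -c "
from h import *
m=robot.camera_model('wrist')
a,b=p2w(m,(139,43),.18),p2w(m,(161,211),.18);print(a,b,(a+b)/2,np.linalg.norm(a-b),np.degrees(np.arctan2(*(a-b)[[1,0]])))
a,b=p2w(m,(413,148),.138),p2w(m,(490,206),.138);print(a,b,(a+b)/2,np.linalg.norm(a-b),np.degrees(np.arctan2(*(a-b)[[1,0]])))
"
```

```text
[0.6297 0.2718 0.18  ] [0.5074 0.2324 0.18  ] [0.5686 0.2521 0.18  ] 0.12856649087763208 17.838419599326784
[0.6196 0.0317 0.138 ] [ 0.5901 -0.0639  0.138 ] [ 0.6049 -0.0161  0.138 ] 0.10005008412435709 72.83999059826176
```

Emit:
arm_command:
  increments: "0 25 -40 10 0; 0 50 -80 20 0; 0 62 -102 40 0; 0 62 -102 75 0; 0 62 -102 75 0"

```text
t: 2.65
tool_pos: [0.5644, 0.2471, 0.2195]
orientation: [3.105, 0.462, -0.015]
force: [-0.4, -0.5, -0.8]
opening: 0.0929
gripper_force: 0.0
```

```bash
python3 -c "
from h import *
go([.5665,.2535,.178],np.radians(107.5))
m=robot.camera_model('wrist');I=robot.read_camera('wrist')
cv2.imwrite('pics/w2.png',I); print(m)"
```

```text
2.65 tcp [0.5644 0.2471 0.2195] shift [ 4.3 -5.6 41.5] ('turn', np.float64(-0.01), 'q6', np.float64(1.605472647627533), 'axis z', array([-0.0091, -0.004 , -1.    ]))
{'fx': 319.44011310445774, 'fy': 319.44011310445774, 'cx': 281.528474594244, 'cy': 210.32802795853723, 'eye': array([0.6438, 0.2704, 0.3598]), 'rotation': array([ 2.3136, -1.7162, -0.2638])}
```

View pics/w2.png

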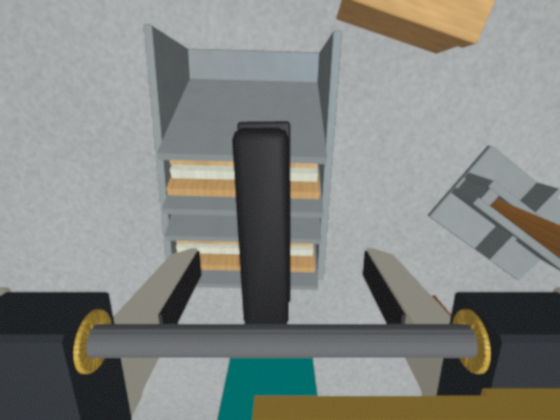

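Emit:
arm_command:
  increments: "0 4 -6 10 0; 0 4 -6 30 0; 0 4 -6 41 0; 0 4 -6 41 0; 0.4 4 -6 41 0"

```text
t: 3.2
tool_pos: [0.5692, 0.2563, 0.1856]
orientation: [-3.107, -0.462, -0.001]
force: [0.5, -0.3, -1.0]
opening: 0.089
gripper_force: 0.0
```

Emit:
arm_command:
  increments: "1 0 0 0 0; 1 0 0 0 0; 1 0 0 0 0; 1 0 0 0 0; 1 0 0 0 0"

```text
t: 3.7
tool_pos: [0.5688, 0.2566, 0.1848]
orientation: [-3.107, -0.463, -0.0]
force: [-0.1, 1.1, 0.1]
opening: 0.05
gripper_force: 0.0
```

Emit:
arm_command:
  increments: "0.45 0 0 8 0; 0.45 0 0 8 0; 1 0 0 8 0; 1 0 0 8 0; 1 0 0 8 0"

```text
t: 4.2
tool_pos: [0.5688, 0.2572, 0.1772]
orientation: [-3.106, -0.463, -0.001]
force: [0.6, -1.6, -1.3]
opening: 0.0321
gripper_force: 25.1
```

Emit:
arm_command:
  increments: "1 0 0 0 0; 1 0 0 0 0; 1 0 0 0 0; 1 0 0 0 0"

```text
t: 4.6
tool_pos: [0.569, 0.2568, 0.177]
orientation: [-3.107, -0.463, -0.001]
force: [-0.7, 2.4, 2.3]
opening: 0.0322
gripper_force: 25.0
```

Emit:
arm_command:
  increments: "1 0 0 -25 0; 1 0 0 -60 0; 1 0 0 -95 0; 1 0 0 -120 0; 1 0 0 -120 0"

```text
t: 5.1
tool_pos: [0.5703, 0.2567, 0.3007]
orientation: [-3.107, -0.462, -0.01]
force: [-0.2, 0.0, -2.8]
opening: 0.0322
gripper_force: 25.0
```

Emit:
arm_command:
  increments: "1 -10 30 0 0; 1 -22 65 0 0; 1 -34 103 0 0; 1 -46 141 0 0; 1 -59 180 0 0"

```text
t: 5.6
tool_pos: [0.5635, 0.0655, 0.2933]
orientation: [-3.107, -0.463, 0.007]
force: [1.9, -0.7, -3.9]
opening: 0.0321
gripper_force: 25.0
```

Emit:
arm_command:
  increments: "1 -13 38 0 0; 1 -25 77 0 0; 1 -38 115 0 0; 1 -50 153 0 0; 1 -62 190 0 0"

```text
t: 6.1
tool_pos: [0.5595, -0.1343, 0.2934]
orientation: [-3.106, -0.462, 0.006]
force: [1.0, -0.2, -2.6]
opening: 0.0319
gripper_force: 25.0
```

Emit:
arm_command:
  increments: "1 -13 38 0 0; 1 -25 77 0 0; 1 -38 115 0 0; 1 -50 145 0 0; 1 -54 155 0 0"

```text
t: 6.6
tool_pos: [0.5524, -0.2997, 0.2928]
orientation: [-3.106, -0.457, 0.007]
force: [-0.5, -0.2, -3.4]
opening: 0.0323
gripper_force: 25.0
```

```bash
python3 -c "
from h import *
go([.555,-.297,.057])"
```

```text
6.6 tcp [ 0.5524 -0.2997  0.2928] shift [  4.2  -1.2 235.8]
```

Emit:
arm_command:
  increments: "1 0 0 35 0; 1 0 0 80 0; 1 0 0 125 0; 1 0 0 170 0; 1 0 0 205 0"

```text
t: 7.1
tool_pos: [0.5518, -0.2945, 0.0859]
orientation: [-3.103, -0.463, 0.007]
force: [0.9, 0.1, -3.6]
opening: 0.0322
gripper_force: 25.0
```

Emit:
arm_command:
  increments: "1 0 0 15 0; 1 0 0 22 0; 1 0 0 26 0; 1 0 0 28 0; 1 0 0 28 0"

```text
t: 7.6
tool_pos: [0.5555, -0.2974, 0.0655]
orientation: [3.105, 0.463, 0.003]
force: [-0.2, 1.4, -4.5]
opening: 0.0323
gripper_force: 25.0
```

Emit:
arm_command:
  increments: "1 0 0 4 0; 1 0 0 7 0; 1 0 0 10 0; 1 0 0 12 0; 1 0 0 12 0"

```text
t: 8.1
tool_pos: [0.5544, -0.2967, 0.0516]
orientation: [3.107, 0.463, -0.0]
force: [0.2, 0.7, -3.6]
opening: 0.0322
gripper_force: 25.0
```

Emit:
arm_command:
  increments: "1 0 0 1.5 0; 1 0 0 3 0; 1 0 0 3 0"

```text
t: 8.4
tool_pos: [0.5545, -0.2964, 0.0511]
orientation: [-3.107, -0.464, 0.0]
force: [-10.4, 8.5, 18.7]
opening: 0.0322
gripper_force: 25.0
```

Emit:
arm_command:
  increments: "1 0 0 -2 0; 0.4 0 0 -2 0; 0.4 0 0 -2 0; 0.4 0 0 -2 0; 0.4 0 0 -2 0"

```text
t: 8.9
tool_pos: [0.5545, -0.2968, 0.0506]
orientation: [3.107, 0.463, 0.0]
force: [-0.8, -0.8, -0.2]
opening: 0.055
gripper_force: 0.0
```

Emit:
arm_command:
  increments: "0.4 0 0 -10 0; 0.4 0 0 -50 0; 0.4 0 0 -95 0; 0.4 0 0 -140 0; 0.4 0 0 -185 0"

```text
t: 9.4
tool_pos: [0.5542, -0.2966, 0.2383]
orientation: [3.107, 0.463, 0.001]
force: [-0.0, -1.0, -0.0]
opening: 0.0561
gripper_force: 0.0
```

```bash
python3 -c "
from h import *
go([.5,-.02,.29],np.radians(-16.5))"
```

```text
9.4 tcp [ 0.5542 -0.2966  0.2383] shift [  28.8 -280.3  -51.8] ('turn', np.float64(-0.987), 'q6', np.float64(0.7020928686098398), 'axis z', array([ 0.0006, -0.0004, -1.    ]))
```

Emit:
arm_command:
  increments: "0 10 -20 -30 -0.14; 0 35 -60 -30 -0.28; 0 55 -100 -30 -0.42; 0 75 -140 -30 -0.56; 0 95 -185 -30 -0.7"

```text
t: 9.9
tool_pos: [0.5915, -0.0908, 0.2667]
orientation: [2.756, 1.507, 0.001]
force: [1.3, -0.3, 0.0]
opening: 0.0905
gripper_force: 0.0
```

```bash
python3 -c "
from h import *
go([.6045,-.0155,.26],np.radians(-16.4))"
```

```text
9.9 tcp [ 0.5915 -0.0908  0.2667] shift [ 70.4 -29.7   6.7] ('turn', np.float64(-0.284), 'q6', np.float64(0.33221371324262344), 'axis z', array([ 0.0013, -0.0004, -1.    ]))
```

Emit:
arm_command:
  increments: "0 35 -15 7 -0.14; 0 70 -30 7 -0.284; 0 70 -30 7 -0.284; 0 70 -30 7 -0.284; 0 70 -30 7 -0.284"

```text
t: 10.4
tool_pos: [0.6043, -0.0178, 0.2592]
orientation: [2.521, 1.873, 0.0]
force: [0.4, -0.3, 0.3]
opening: 0.0931
gripper_force: 0.0
```

```bash
python3 -c "
from h import *
go([.6045,-.0155,.136],np.radians(-16.4))
m=robot.camera_model('wrist');I=robot.read_camera('wrist')
cv2.imwrite('pics/w3.png',I); print(m)
for p in [(.6045,-.0155,.138),(.55,.26,.13)]: print(w2p(m,p))
t=robot.read_camera('top'); cv2.imwrite('pics/top1.png',t)"
```

```text
10.4 tcp [ 0.6043 -0.0178  0.2592] shift [  2.3  -0.5 123.2] ('turn', np.float64(-0.007), 'q6', np.float64(0.1789467633184729), 'axis z', array([ 0.0006, -0.0005, -1.    ]))
{'fx': 319.44011310445774, 'fy': 319.44011310445774, 'cx': 281.528474594244, 'cy': 210.32802795853723, 'eye': array([0.6272, 0.0601, 0.4002]), 'rotation': array([ 2.8127, -0.4162, -0.0597])}
[281.0333 207.6825]
[  78.1399 -160.7457]
```

View pics/w3.png

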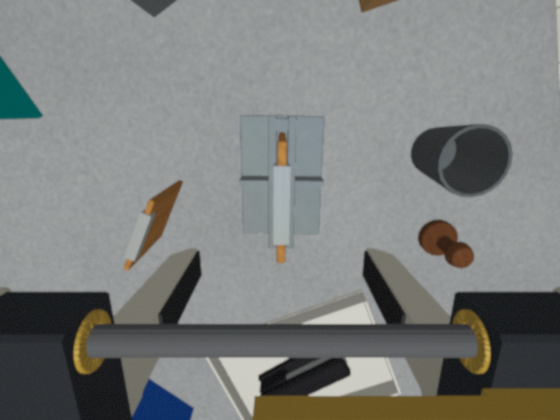

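w3 shows the clip centred between the fingers at (282,207) and aligned with them, and the stapler standing in the tray at (305,378). I'll descend and grip.

Emit:
arm_command:
  increments: "0 2 0 35 -0.007; 0 2 0 75 -0.007; 0 2 0 105 -0.007; 0 2 0 123 -0.007; 0.4 2 0 123 -0.007"

```text
t: 11.0
tool_pos: [0.6022, -0.016, 0.1319]
orientation: [-2.512, -1.879, 0.008]
force: [-0.4, -0.3, -0.9]
opening: 0.0886
gripper_force: 0.0
```

Emit:
arm_command:
  increments: "0.6 0 0 0 0; 0.7 0 0 0 0; 0.7 0 0 0 0; 1 0 0 0 0; 1 0 0 0 0"
  grip_force: 30

```text
t: 11.5
tool_pos: [0.6052, -0.0151, 0.1364]
orientation: [2.513, 1.884, 0.001]
force: [0.9, -0.1, -0.5]
opening: 0.0496
gripper_force: 0.0
```

Emit:
arm_command:
  increments: "1 0 0 0 0; 1 0 0 0 0; 1 0 0 0 0; 1 0 0 0 0"

```text
t: 11.9
tool_pos: [0.6048, -0.015, 0.1356]
orientation: [-2.513, -1.885, 0.0]
force: [0.4, 0.2, 0.2]
opening: 0.0173
gripper_force: 0.0
```

Emit:
arm_command:
  increments: "1 0 0 0 0; 1 0 0 0 0; 1 0 0 0 0; 1 0 0 -8 0; 1 0 0 -20 0"

```text
t: 12.4
tool_pos: [0.6038, -0.015, 0.155]
orientation: [-2.512, -1.884, 0.003]
force: [0.0, 0.2, -3.0]
opening: 0.0137
gripper_force: 29.9
```

Emit:
arm_command:
  increments: "1 0 0 -35 0; 1 0 0 -80 0; 1 0 0 -125 0; 1 0 0 -160 0; 1 0 0 -160 0"

```text
t: 12.9
tool_pos: [0.6073, -0.0153, 0.3244]
orientation: [2.507, 1.88, 0.014]
force: [0.6, -0.4, -1.9]
opening: 0.014
gripper_force: 29.9
```

```bash
python3 -c "
from h import *
go([.52,.12,.32],np.radians(16))"
```

```text
12.9 tcp [ 0.6073 -0.0153  0.3244] shift [ 105.4 -121.8    3.2] ('turn', np.float64(-0.563), 'q6', np.float64(0.1744012992410571), 'axis z', array([ 0.0124, -0.0013, -0.9999]))
```

Emit:
arm_command:
  increments: "1 25 -18 0 -0.13; 1 60 -45 0 -0.27; 1 95 -70 0 -0.41; 1 124 -91 0 -0.54; 1 124 -91 0 -0.56"

```text
t: 13.4
tool_pos: [0.5503, 0.1334, 0.3151]
orientation: [-1.882, -2.513, -0.001]
force: [0.2, 0.2, -2.9]
opening: 0.0135
gripper_force: 30.0
```

Emit:
arm_command:
  increments: "1 0 0 0 0; 1 0 0 0 0; 1 0 0 0 0"

```text
t: 13.7
tool_pos: [0.5524, 0.1283, 0.3153]
orientation: [-1.898, -2.503, 0.001]
force: [-0.3, 0.6, -3.5]
opening: 0.0136
gripper_force: 30.0
```

```bash
python3 -c "
from h import *
go([.555,.13,.32],np.radians(16))
m=robot.camera_model('wrist');I=robot.read_camera('wrist');import pickle;pickle.dump(m,open('w4.pkl','wb'))
cv2.imwrite('pics/w4full.png',I); print(m)
p=w2p(m,(.553,.257,.13));print(p)
q=np.clip(p,[115,90],[445,330]).astype(int);x0,y0=max(0,q[0]-110),max(0,q[1]-80);print(x0,y0)
cv2.imwrite('pics/w4.png',cv2.resize(I[y0:y0+165,x0:x0+220],None,fx=3.6,fy=3.6,interpolation=cv2.INTER_CUBIC))"
```

```text
13.7 tcp [0.5524 0.1283 0.3153] shift [ 0.9  2.9 -4.7] ('turn', np.float64(-0.006), 'q6', np.float64(-0.13534971111715607), 'axis z', array([-0.0005, -0.0004, -1.    ]))
{'fx': 319.44011310445774, 'fy': 319.44011310445774, 'cx': 281.528474594244, 'cy': 210.32802795853723, 'eye': array([0.5294, 0.2067, 0.4564]), 'rotation': array([2.8163, 0.3865, 0.0594])}
[320.1167  64.0413]
210 10
```

View pics/w4.png

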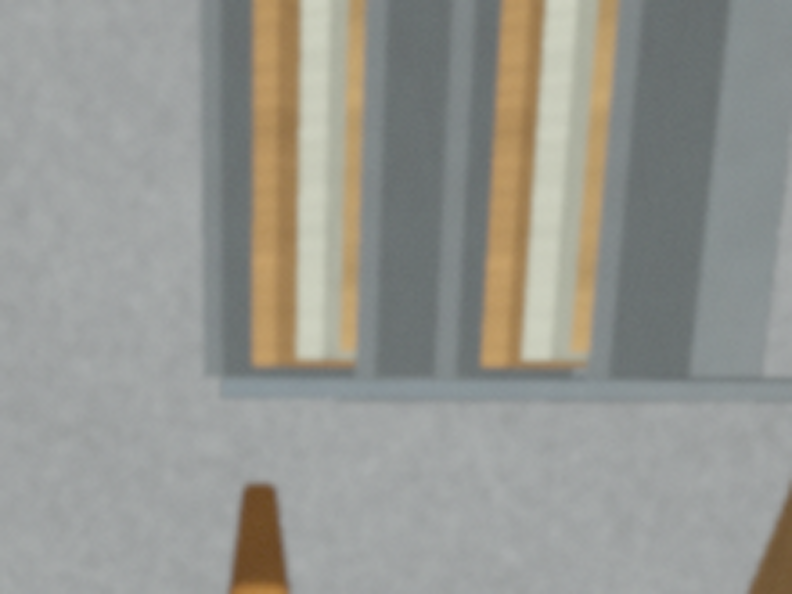

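w4 shows the rack's sheet edges clearly. The front wall's upper edge (z=130) runs from crop (378,375) to (388,0) and the rear wall's lip (z=127) from (436,375) to (455,0). The sheets end near row 376.

```bash
python3 -c "
from h import *
import pickle;m=pickle.load(open('w4.pkl','rb'))
P=lambda x,y,z:p2w(m,(210+(x+.5)/3.6-.5,10+(y+.5)/3.6-.5),z)
Ls=[((222,375),(222,0),.13),((206,375),(203,0),.127),((379,375),(388,0),.13),((356,375),(367,0),.127),((436,375),(455,0),.127),((460,375),(474,0),.130),((588,375),(621,0),.127),((610,375),(641,0),.13)]
ex=None;D=[]
for a,b,z in Ls:
    A,B=P(*a,z),P(*b,z); D.append(np.degrees(np.arctan2(*(B-A)[[1,0]]))); 
print('ydir',np.round(D,2),np.mean(D))
th=np.radians(np.mean(D)); ey=np.array([np.cos(th),np.sin(th)]); ex=np.array([ey[1],-ey[0]])
for a,b,z in Ls: print(z,'along x',(P(*a,z)[:2]@ex*1000).round(1),(P(*b,z)[:2]@ex*1000).round(1))
print('near end y',[ (P(*q)[:2]@ey*1000).round(1) for q in [(379,376,.13),(460,376,.13),(300,378,.118),(300,400,.118)]])
s=robot.read_state()
foot=[P(245,484,s['tool_pos'][2]-.1276),P(276,484,s['tool_pos'][2]-.1276)]
print('foot far corners x',[(f[:2]@ex*1000).round(1) for f in foot],(foot[0][:2]@ey*1000).round(1),'tcp',s['tool_pos'][:2]@ex*1000,s['tool_pos'][:2]@ey*1000,'ex',ex,'ey',ey)
M=R.from_rotvec(s['orientation']).as_matrix();print('close dir',np.degrees(np.arctan2(M[1,1],M[0,1])))
"
```

```text
ydir [105.09 105.33 105.97 105.31 105.22 106.37 105.23 105.88] 105.55071873422429
0.13 along x 555.6 556.3
0.127 along x 551.1 551.4
0.13 along x 598.2 597.6
0.127 along x 592.2 592.6
0.127 along x 614.2 614.7
0.13 along x 620.2 619.0
0.127 along x 655.9 656.4
0.13 along x 661.0 660.5
near end y [np.float64(54.4), np.float64(54.5), np.float64(53.8), np.float64(47.8)]
foot far corners x [np.float64(562.4), np.float64(569.5)] 31.1 tcp 566.6756078924061 -24.468499878751427 ex [0.9634 0.2681] ey [-0.2681  0.9634]
close dir 15.671922881934474
```

Emit:
arm_command:
  increments: "1 20 8 0 0; 1 55 20 0 0; 1 95 30 0 0; 1 125 38 0 0; 1 139 41 0 0"

```text
t: 14.25
tool_pos: [0.5537, 0.2762, 0.3152]
orientation: [-1.894, -2.506, -0.0]
force: [-0.9, -0.4, -2.6]
opening: 0.0138
gripper_force: 30.0
```

Emit:
arm_command:
  increments: "1 0 0 10 0; 1 0 0 25 0; 1 0 0 38 0; 1 0 0 42 0; 1 0 0 42 0"

```text
t: 14.75
tool_pos: [0.5532, 0.2731, 0.2719]
orientation: [-1.896, -2.504, 0.004]
force: [0.7, -0.7, -2.3]
opening: 0.0139
gripper_force: 30.0
```

```bash
python3 -c "
from h import *
go([.5550,.2735,.2626],np.radians(15.55)); go([.5550,.2735,.2626],np.radians(15.55))"
```

```text
14.75 tcp [0.5532 0.2731 0.2719] shift [-0.1  1.8  9.3] ('turn', np.float64(0.003), 'q6', np.float64(0.10089671096264867), 'axis z', array([-0.0026, -0.0011, -1.    ]))
14.75 tcp [0.5532 0.2731 0.2719] shift [-0.1  1.8  9.3] ('turn', np.float64(0.003), 'q6', np.float64(0.10089671096264867), 'axis z', array([-0.0026, -0.0011, -1.    ]))
```

Emit:
arm_command:
  increments: "1 0 2 4 0; 1 0 2 8 0; 1 0 2 12 0; 1 0 2 16 0; 1 0 2 16 0"

```text
t: 15.25
tool_pos: [0.5553, 0.2749, 0.2568]
orientation: [-1.894, -2.506, 0.002]
force: [0.1, 1.0, -4.0]
opening: 0.014
gripper_force: 30.0
```

Emit:
arm_command:
  increments: "1 0 0 0 0; 1 0 0 1.5 0; 1 0 0 3 0; 1 0 0 3 0"

```text
t: 15.65
tool_pos: [0.5556, 0.2749, 0.2544]
orientation: [-1.895, -2.506, 0.0]
force: [0.6, -0.2, -2.5]
opening: 0.0136
gripper_force: 30.0
```

Emit:
arm_command:
  increments: "1 0 0 2 0; 1 0 0 4 0; 1 0 0 6 0; 1 0 0 6 0; 1 0 0 6 0"

```text
t: 16.15
tool_pos: [0.5556, 0.2749, 0.2485]
orientation: [-1.895, -2.506, 0.0]
force: [-0.9, 0.3, -2.7]
opening: 0.0137
gripper_force: 30.0
```

Emit:
arm_command:
  increments: "1 0 0.5 1 0; 1 0 1 2 0; 1 0 1.5 3.5 0; 1 0 1.5 4.5 0; 1 0 1.5 4.5 0"

```text
t: 16.65
tool_pos: [0.557, 0.2753, 0.2438]
orientation: [-1.895, -2.506, 0.001]
force: [0.2, 0.2, -2.1]
opening: 0.0139
gripper_force: 30.0
```

Emit:
arm_command:
  increments: "1 0 0.5 1 0; 1 0 0.5 2 0; 1 0 0.5 2 0"

```text
t: 16.95
tool_pos: [0.5576, 0.2755, 0.2422]
orientation: [1.895, 2.506, 0.0]
force: [-1.6, -0.2, -1.4]
opening: 0.0136
gripper_force: 30.0
```

Emit:
arm_command:
  increments: "1 0 0.5 1 0; 1 0 0.5 2 0; 1 0 0.5 2 0"

```text
t: 17.25
tool_pos: [0.5584, 0.2758, 0.2419]
orientation: [1.894, 2.505, 0.002]
force: [-4.0, -1.5, 7.0]
opening: 0.014
gripper_force: 30.2
```

Emit:
arm_command:
  increments: "0.8 0 0 -1 0; 0.78 0 0 -1 0; 0.75 0 0 -1 0; 0.72 0 0 -1 0; 0.72 0 0 -1 0"

```text
t: 17.75
tool_pos: [0.558, 0.2756, 0.2409]
orientation: [-1.895, -2.506, 0.0]
force: [-0.9, -0.4, 0.1]
opening: 0.026
gripper_force: 0.1
```

Emit:
arm_command:
  increments: "0.68 0 0 -4 0; 0.64 0 0 -8 0; 0.6 0 0 -12 0; 0.57 0 0 -14 0; 0.57 0 0 -14 0"

```text
t: 18.25
tool_pos: [0.5584, 0.2757, 0.2559]
orientation: [1.894, 2.505, 0.001]
force: [-0.2, 0.5, 0.0]
opening: 0.0399
gripper_force: 0.1
```

```bash
python3 -c "
from h import *
s=robot.read_state();print(s['tool_pos'],s['opening'],s['gripper_force'],s['force'])
a=robot.read_camera('scene');t=robot.read_camera('top')
A=cv2.resize(a[100:240,290:440],(640,597),interpolation=cv2.INTER_CUBIC)
cv2.imwrite('pics/s2.png',A[:,:640])"
```

```text
[0.5584 0.2757 0.2559] 0.03989581441331926 0.1472293622646248 [-0.2302  0.5284  0.0499]
```

View pics/s2.png

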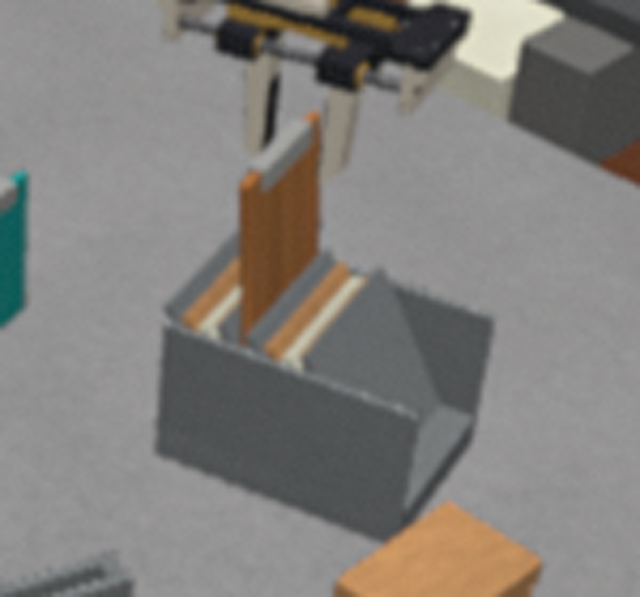

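s2 shows the board's foot in the slot mouth and its top leaning on the left finger (crop 290,140). Now I'll carry it over to the slot's lean.

Emit:
arm_command:
  increments: "0.57 0 -4 2 0; 0.57 0 -8 4 0; 0.57 0 -12 7 0; 0.57 0 -16 10 0; 0.57 0 -16 10 0"

```text
t: 18.85
tool_pos: [0.5418, 0.271, 0.2443]
orientation: [-1.894, -2.505, 0.002]
force: [-1.1, 0.3, -0.2]
opening: 0.0402
gripper_force: 0.4
```

Emit:
arm_command:
  increments: "0.57 0 -4 3 0; 0.57 0 -8 6 0; 0.57 0 -12 9 0; 0.57 0 -15 11 0; 0.57 0 -15 11 0"

```text
t: 19.35
tool_pos: [0.5278, 0.267, 0.2338]
orientation: [-1.894, -2.506, 0.001]
force: [0.4, -0.1, 0.7]
opening: 0.0397
gripper_force: 0.0
```

Emit:
arm_command:
  increments: "0.57 0 -3 2 0; 0.57 0 -6 4 0; 0.57 0 -9 6 0; 0.57 0 -12 8 0; 0.57 0 -12 8 0"

```text
t: 19.85
tool_pos: [0.5162, 0.2638, 0.2257]
orientation: [-1.894, -2.506, 0.001]
force: [0.6, -0.7, -0.6]
opening: 0.0404
gripper_force: 0.0
```

Emit:
arm_command:
  increments: "0.57 0 0 -15 0; 0.57 0 0 -40 0; 0.57 0 0 -70 0; 0.57 0 0 -90 0; 0.57 0 0 -90 0"

```text
t: 20.35
tool_pos: [0.5184, 0.2646, 0.3218]
orientation: [1.892, 2.503, 0.011]
force: [0.2, -0.1, -0.5]
opening: 0.04
gripper_force: 0.0
```

```bash
cat > fit.py <<'E'
from h import *
from scipy.optimize import differential_evolution
ex=np.array([.9634,.2681,0]);ey=np.array([-.2681,.9634,0]);ez=np.array([0,0,1.])
F=ex*.5979+ey*.1153+ez*.13
def board(lean,prot,off,y):   # prot: board length out of mouth; off: front-face gap at F
    d=-np.sin(lean)*ex+np.cos(lean)*ez; n=np.cos(lean)*ex+np.sin(lean)*ez
    top=F+d*prot+n*(off+.004)+ey*y
    return d,n,top
def render(m,p):
    d,n,top=board(*p); k=np.zeros((420,560),np.uint8)
    def box(hx,hy,z0,z1,v):
        pts=[w2p(m,top+n*a*hx+ey*b*hy-d*z) for a in(-1,1) for b in(-1,1) for z in(z0,z1)]
        cv2.fillConvexPoly(k,cv2.convexHull((np.array(pts)*16).astype(np.int32).reshape(-1,1,2)),v,shift=4)
    box(.004,.055,0,min(p[1],.13),1); box(.007,.035,0,.016,0)
    return k
def run(name="scene"):
    I=robot.read_camera(name);m=robot.camera_model(name)
    h=cv2.cvtColor(I,cv2.COLOR_BGR2HSV); br=((h[...,0]<16)&(h[...,1]>100)&(h[...,2]>60)).astype(np.uint8)
    # keep the component nearest to the board
    roi=np.zeros_like(br);d,n,top=board(.4,.09,.002,0)
    u,v=w2p(m,top-d*.045).astype(int);roi[v-45:v+45,u-40:u+40]=1; br&=roi
    nc,lab,st,_=cv2.connectedComponentsWithStats(br); big=1+np.argmax(st[1:,4]); print("area",st[1:,4])
    mask=(lab==big)
    f=lambda p:1-(mask&(render(m,p)>0)).sum()/max(1,(mask|(render(m,p)>0)).sum())
    r=differential_evolution(f,[(0,.65),(.015,.13),(-.001,.012),(-.01,.01)],seed=1,maxiter=60,popsize=12,tol=1e-6)
    print("IoU",1-r.fun,"lean deg",np.degrees(r.x[0]),"prot,off,y mm",r.x[1:]*1000,"top",board(*r.x)[2])
if __name__=="__main__":
    s=robot.read_state();print(s["t"],s["tool_pos"]); run(); run("top")
E
python3 fit.py
```

```text
20.35 [0.5184 0.2646 0.3218]
area [ 20 528  96]
IoU 0.7475083056478405 lean deg 25.30216334378646 prot,off,y mm [74.2971  9.1002 -9.1315] top [0.5284 0.2572 0.2028]
area [102 391  13]
IoU 0.5608856088560885 lean deg 28.064332382933017 prot,off,y mm [87.4092  6.6579  0.503 ] top [0.5144 0.2634 0.2121]
```

Emit:
arm_command:
  increments: "1 0 -8 20 0; 1 0 -15 40 0; 1 0 -15 60 0; 1 0 -15 68 0; 1 0 -15 68 0"

```text
t: 20.95
tool_pos: [0.5011, 0.2593, 0.2457]
orientation: [-1.893, -2.504, 0.006]
force: [0.2, 0.6, 0.0]
opening: 0.0041
gripper_force: 0.0
```

Emit:
arm_command:
  increments: "1 0 0 1 0; 1 0 0 3 0; 1 0 0 6 0; 1 0 0 6 0"

```text
t: 21.35
tool_pos: [0.5024, 0.2598, 0.2422]
orientation: [1.895, 2.506, 0.0]
force: [-0.2, 0.0, -0.2]
opening: 0.0005
gripper_force: 0.0
```

Emit:
arm_command:
  increments: "1 0 0 1.5 0; 1 0 0 3 0; 1 0 0 4.5 0; 1 0 0 4.5 0"

```text
t: 21.75
tool_pos: [0.5022, 0.2598, 0.2373]
orientation: [-1.895, -2.506, 0.001]
force: [-0.3, -0.8, -0.2]
opening: 0.0003
gripper_force: 0.0
```

Emit:
arm_command:
  increments: "1 0 1 1.5 0; 1 0 1.5 3 0; 1 0 2 4.5 0; 1 0 2 4.5 0"

```text
t: 22.15
tool_pos: [0.5041, 0.2603, 0.2328]
orientation: [-1.895, -2.506, 0.001]
force: [0.1, 0.3, 0.5]
opening: 0.0
gripper_force: 0.0
```

Emit:
arm_command:
  increments: "1 0 2 1.5 0; 1 0 3.5 3 0; 1 0 5 4.5 0; 1 0 5 4.5 0"

```text
t: 22.55
tool_pos: [0.5091, 0.2617, 0.2283]
orientation: [-1.895, -2.506, 0.001]
force: [-0.2, -0.6, 0.2]
opening: 0.0007
gripper_force: 0.0
```

Emit:
arm_command:
  increments: "1 0 1 1.5 0; 1 0 2 3 0; 1 0 3 4.5 0; 1 0 3 4.5 0"

```text
t: 22.95
tool_pos: [0.5118, 0.2625, 0.2238]
orientation: [-1.895, -2.506, 0.001]
force: [-1.3, 0.0, -0.5]
opening: 0.0007
gripper_force: 0.0
```

Run:
```python
from fit import *
I=robot.read_camera("scene");m=robot.camera_model("scene")
h=cv2.cvtColor(I,cv2.COLOR_BGR2HSV).astype(int)
for lean,p in ((30,.09),(30,.075),(30,.06),(20,.09)):
    d,n,top=board(np.radians(lean),p,0,0);print(lean,p,"near/far rear top corners",*[w2p(m,top+n*.004+s*ey*.055).round(1) for s in(-1,1)],"mouth",*[w2p(m,top+n*.004+s*ey*.055-d*p).round(1) for s in(-1,1)])
for v in range(118,190):
    print(v,"".join("b" if (h[v,u,0]<16 and h[v,u,1]>100) else ("#" if h[v,u,2]<55 else "+" if h[v,u,2]<105 else "-" if h[v,u,2]<135 else " ") for u in range(318,392)))
```

```text
30 0.09 near/far rear top corners [333.3 147.5] [350.9 129.8] mouth [345.4 174.6] [362.1 156.1]
30 0.075 near/far rear top corners [335.3 152.1] [352.8 134.3] mouth [345.4 174.6] [362.1 156.1]
30 0.06 near/far rear top corners [337.4 156.7] [354.7 138.7] mouth [345.4 174.6] [362.1 156.1]
20 0.09 near/far rear top corners [338.  147.5] [355.5 129.7] mouth [345.5 175. ] [362.2 156.5]
118             +########++#########++###+-     -+###########++--             
119             -++################+-++#+-       +##########++---             
120              ---+++############+-++++-       -++++#####++----             
121                 ---++++########+++++++--      ----++##++----              
122                     ---++######++++++++-----      --++-----               
123                        --+++###++---++++++------    ------                
124                          ---++++-   ---++++++---     ----                 
125                         --   -----      ---++++-   ------                 
126                         --     --          ---+-  -+----                  
127 
[... 4272 characters left out ...]
    ++++++++++++++-------++-bbbbb      --+++--+---+-+-++++-+++++++++
182           +++++++++++++++++--------bbb      --+++-+-+-+-++--++++-+-+++++++
183          -++++++++++++++++++++------bb     -----+---+---+-+-+-+-+--+-+++++
184          -++++++++++++++++++++++-----      ++--+--+-+-+-------+--+-+-+++++
185          -++++++++++++++++++++++++++--     -++++-------------+--++++-+++++
186          -++++++++++++++++++++++++++++---  -+++-+-+---+---+-+-++-++----+++
187          -++++++++++++++++++++++++++++++----+----+-+-+---+-+-+--++--+--+++
188          -+++++++++++++++++++++++++++++++++---------+-++---+-++++--+-+-+++
189          -++++++++++++++++++++++++++++++++++++-------++++-+++-++-+--++++++
```

Read numerically, the scene view puts the board's top corners at (338,155) and (357,139). That means it leans about 30° and stands about 65 mm out, so it slid deeper than planned. The expected contact height is about 0.192.

Emit:
arm_command:
  increments: "1 0 1 1.5 0; 1 0 2 3 0; 1 0 3 4.5 0; 1 0 3 4.5 0"

```text
t: 23.4
tool_pos: [0.5148, 0.2633, 0.2193]
orientation: [-1.895, -2.506, 0.001]
force: [-0.2, -0.9, 0.0]
opening: 0.0005
gripper_force: 0.0
```

Emit:
arm_command:
  increments: "1 0 1 1.5 0; 1 0 2 3 0; 1 0 2 3 0"

```text
t: 23.7
tool_pos: [0.5167, 0.2639, 0.2163]
orientation: [-1.895, -2.506, 0.0]
force: [0.1, 0.2, -0.7]
opening: 0.0004
gripper_force: 0.0
```

Emit:
arm_command:
  increments: "1 0 1 1.5 0; 1 0 2 3 0; 1 0 2 3 0"

```text
t: 24.0
tool_pos: [0.5187, 0.2646, 0.2152]
orientation: [1.894, 2.506, 0.001]
force: [-5.7, -1.6, 8.9]
opening: 0.0005
gripper_force: 5.3
```

Contact, and the force runs along the slot. I'll push down the slot.

Emit:
arm_command:
  increments: "1 0 1 1.5 0; 1 0 2 3 0; 1 0 2.3 4 0; 1 0 2.3 4 0"

```text
t: 24.4
tool_pos: [0.5209, 0.2654, 0.212]
orientation: [1.894, 2.506, 0.002]
force: [-7.6, -1.1, 13.5]
opening: 0.0005
gripper_force: 7.8
```

Emit:
arm_command:
  increments: "1 0 1 1.5 0; 1 0 2 3 0; 1 0 3 4.5 0; 1 0 3.5 6 0; 1 0 3.5 6 0"

```text
t: 24.9
tool_pos: [0.5241, 0.2662, 0.2053]
orientation: [1.895, 2.506, 0.001]
force: [-5.8, -1.9, 10.7]
opening: 0.0006
gripper_force: 6.3
```

Emit:
arm_command:
  increments: "1 0 1.2 2 0; 1 0 2.4 4 0; 1 0 3.6 6 0; 1 0 4.8 8 0; 1 0 6 10 0"

```text
t: 25.4
tool_pos: [0.5297, 0.2678, 0.1952]
orientation: [-1.894, -2.506, -0.0]
force: [-7.5, -2.4, 11.6]
opening: 0.0006
gripper_force: 6.8
```

Emit:
arm_command:
  increments: "1 0 1.2 2 0; 1 0 2.4 4 0; 1 0 3.6 6 0; 1 0 4.8 8 0; 1 0 4.8 8 0"

```text
t: 25.9
tool_pos: [0.5339, 0.269, 0.1864]
orientation: [-1.894, -2.505, 0.002]
force: [-6.0, -2.3, 6.6]
opening: 0.0005
gripper_force: 5.2
```

Emit:
arm_command:
  increments: "1 0 1.2 2 0; 1 0 2.4 4 0; 1 0 3 5 0; 1 0 3 5 0"

```text
t: 26.3
tool_pos: [0.5366, 0.2697, 0.1813]
orientation: [-1.894, -2.505, 0.002]
force: [-7.8, -2.4, 8.3]
opening: 0.0003
gripper_force: 5.2
```

Emit:
arm_command:
  increments: "1 0 0.6 1 0; 1 0 1.2 2 0; 1 0 1.2 2 0"

```text
t: 26.6
tool_pos: [0.5377, 0.27, 0.1793]
orientation: [-1.894, -2.505, 0.002]
force: [-8.4, -2.5, 8.9]
opening: 0.0005
gripper_force: 5.5
```

Emit:
arm_command:
  increments: "1 0 0.6 1 0; 1 0 1.2 2 0; 1 0 1.2 2 0"

```text
t: 26.9
tool_pos: [0.5388, 0.2704, 0.1772]
orientation: [-1.894, -2.505, 0.003]
force: [-8.3, -1.8, 7.6]
opening: 0.0003
gripper_force: 5.4
```

Emit:
arm_command:
  increments: "1 0 0.6 1 0; 1 0 0.9 1.5 0; 1 0 0.9 1.5 0"

```text
t: 27.2
tool_pos: [0.5396, 0.2706, 0.1757]
orientation: [-1.893, -2.505, 0.003]
force: [-8.1, -1.8, 8.9]
opening: 0.0007
gripper_force: 5.5
```

Emit:
arm_command:
  increments: "1 0 0.5 1 0; 1 0 0.7 1.5 0; 1 0 0.7 1.5 0"

```text
t: 27.5
tool_pos: [0.5403, 0.2708, 0.1742]
orientation: [-1.894, -2.505, 0.003]
force: [-8.2, -2.3, 8.0]
opening: 0.0004
gripper_force: 5.5
```

Emit:
arm_command:
  increments: "1 0 0.5 1 0; 1 0 0.7 1.5 0; 1 0 0.7 1.5 0"

```text
t: 27.8
tool_pos: [0.5408, 0.271, 0.1736]
orientation: [-1.893, -2.505, 0.003]
force: [-12.0, -4.0, 13.9]
opening: 0.0004
gripper_force: 9.2
```

Emit:
arm_command:
  increments: "1 0 0.4 1 0; 1 0 0.6 1.5 0; 1 0 0.6 1.5 0"

```text
t: 28.1
tool_pos: [0.541, 0.2711, 0.1734]
orientation: [-1.893, -2.505, 0.004]
force: [-19.8, -6.9, 23.7]
opening: 0.0007
gripper_force: 15.3
```

Hard stop at 24 N, with the tip at 0.148, which matches fully home. I'll back off and check numerically.

Emit:
arm_command:
  increments: "1 0 -1.5 -3 0; 1 0 -1.5 -15 0; 1 0 -1.5 -50 0; 1 0 -1.5 -95 0; 1 0 -1.5 -120 0"

```text
t: 28.6
tool_pos: [0.5423, 0.2712, 0.2954]
orientation: [1.893, 2.504, 0.007]
force: [0.9, -0.3, 0.3]
opening: 0.0004
gripper_force: 0.0
```

Emit:
arm_command:
  increments: "1 -40 0 0 0; 1 -80 0 0 0; 1 -120 0 0 0; 1 -120 0 0 0"

```text
t: 29.0
tool_pos: [0.5753, 0.151, 0.2913]
orientation: [1.899, 2.5, -0.001]
force: [-0.6, -1.1, 0.1]
opening: 0.0003
gripper_force: 0.0
```

Run:
```python
from fit import *
I=robot.read_camera("scene");m=robot.camera_model("scene")
h=cv2.cvtColor(I,cv2.COLOR_BGR2HSV).astype(int); s=robot.read_state();print(s["t"],s["tool_pos"])
for p in (.019,.025,.03):
    d,n,top=board(np.radians(30),p,0,0);print(p,"rear top corners",*[w2p(m,top+n*.004+q*ey*.055).round(1) for q in(-1,1)],"mouth",*[w2p(m,top+n*.004+q*ey*.055-d*p).round(1) for q in(-1,1)])
for v in range(146,186):
    print(v,"".join("b" if (h[v,u,0]<16 and h[v,u,1]>100) else ("#" if h[v,u,2]<55 else "+" if h[v,u,2]<105 else "-" if h[v,u,2]<135 else " ") for u in range(325,378)))
```

```text
29.05 [0.5747 0.1531 0.2912]
0.019 rear top corners [342.9 169. ] [359.7 150.6] mouth [345.4 174.6] [362.1 156.1]
0.025 rear top corners [342.1 167.2] [359.  148.9] mouth [345.4 174.6] [362.1 156.1]
0.03 rear top corners [341.4 165.7] [358.4 147.5] mouth [345.4 174.6] [362.1 156.1]
146       -+-                                            
147       -+                                             
148       --                                             
149                                                      
150                                                      
151                                                      
152                      ---                             
153                      ----         bb                 
154                     --+--        bbb                 
155                    --+++-         bb                 
156                   --++-- bb        bb                
157                  --+++- bbb        bb                
158                 --+++- bbb         bbb   -           
159                ---++- bbb          bbb  ---          
160  
[... 802 characters left out ...]
-+--
174     -++-bbbbb     -bbbbbbb------- bbbb      -+----+-+
175      ---bbbb     ---bbbbb------- bbbb      --++-+-++-
176    ------bb     -+++bbbb------- bbbb      --+++-+-+++
177    -+++---      -++++bb-----+- bbbbb     ---++++-+-+-
178    -++++++---   -++++bb------ bbbbb     ------++---++
179    -++++++++--  -++++b-+++-- bbbbb     --------+--++-
180    ++++++++++++-----++++++--bbbbb      ---+--+---++-+
181    +++++++++++++++-----+++- bbbb      ----+--+--++---
182    +++++++++++++++++--------bbb      --++-----+--+++-
183   -++++++++++++++++++++------bb     -+--+-+-+---+--+-
184   -++++++++++++++++++++++-----      ++++--++--+-+-+--
185   -++++++++++++++++++++++++++--     -++-+---+-+--+---
```

```bash
python3 -c "
from plant import robot
print(robot.close_job())"
```

```text
the job is handed in; nothing more can be done
None
```

I handed the job in with the stapler standing in the tray and the clipboard pushed down the narrow slot to a hard stop at 24 N, which fits its fully-home height; the hand-in gave no pass/fail result.

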